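# Make up the covered dish on the warming block

### The arm

A 6-joint arm with a two-finger parallel gripper is mounted at the origin on the work surface. World frame = base frame: x ahead of the robot, y to its left, z up, the work surface at z = 0. Lengths are in m, angles in degrees, forces in N, time in s.
With the tool pointing down it reaches from about 0.25 to 0.725 m from the base axis. Payload 9.7 kg.
Tool frame: the origin (TCP) lies on the mounting face of the last link; the fingertips stand 173 mm ahead of it and the grasp point (between the pads) lies 155 mm ahead of it; z points along the fingers, y is the line along which they close (so a half turn about z gives the same grasp; the last joint's range is limited). The gripper opens to 85 mm and grips with 20 to 120 N. Pads are 22 mm wide; open, the fingers measure 114 mm over their backs; the gripper's body (76 mm by 85 mm) begins 54 mm behind the grasp point. The pads swing forward as they close: fully open they stand 13 mm farther back than shut.
Start: joints at [-74.886, 4.979, 10.078, 95.1, 0, 90], TCP at [0.143, -0.531, 0.405] pointing down, gripper open.
Joint ranges: [-179.16, 179.16], [-48.56, 103.87], [-65.8, 70.77], [-126.05, 130.52], [-82.76, 87.17], [-180, 180]. Speed limits (degrees/s): [127.2, 127.2, 147.25, 180, 180, 180].

### API

Orientations are given as [roll, pitch, yaw] about the fixed x, y, z axes, in that order (R = Rz(yaw) Ry(pitch) Rx(roll)).
In Python, from workcell import bot, camera, camera_model, outline_of, pinpoint gives the robot as it stands.
- The arm moves only by the tool move_arm, never from a script. Its arguments are lists of equal length, an entry for each row: "jaw": the closure, from 0 (fully open) to 1 (shut); "delta_pos": the shift along the world's x, y, z in m, a list of three; "yaw": the turn about the world's z in rad. In form: {"jaw": [jaw, ...], "delta_pos": [[dx, dy, dz], ...], "yaw": [yaw, ...]}. A call has 1 to 10 rows; each row shifts and turns the commanded pose from where the row before left it; what a row does not reach is not made up. A row lasts 1/12 s, in which the tool goes at most 41.7 mm and 7.16 degrees, less where a joint would pass 70% of its speed; a pose out of reach is approached as far as the arm can. A call with a gripper value outside its range is refused whole. The fingers move at their own pace and stop on an object; "force" is the grip in N (left out, the last holds). Time passes only in rows, so rows that do not move let the fingers close. It gives the time, the measured TCP pose, the force, the opening and the grip force at its end, in the units of the state.
- bot.get_obs(): the state, without advancing time (a new reading comes with each control period).
- camera(name): name is "scene" or "top"; returns the picture (420x560x3 uint8, red, green, blue); there is no depth.
- camera_model(name): a dict with "fx", "fy", "cx", "cy" (pixels), "R" (3x3) and "t" (3): a world point X has camera coordinates R X + t. Camera axes: x right, y down, z forward; pixel columns grow to the right and rows downward; lengths in m; the calibration is good to about 2 mm. A picture is of the moment at which its call begins. camera_model takes no time and is no camera call.
- bot.job_done(): hands the job in; it is judged then, once.
Trained networks look in the newest picture that a camera, given by its name, has taken for a name from the list of things; names that differ only in an ending like _2 or _b are one class to them, and where a whole thing is asked for, a point or a joint stands for the part that bears it (a point fixed in the world has none). Each returns a list of dicts, best first, with "confidence" (0 to 1); they miss things now and then, are a little off and sometimes report something else, mostly with a low value. They report only what shows in the picture. A call takes as long as a camera call. They do not tell look-alikes from the thing itself.
- outline_of(camera, thing): "mask" (420x560 bool, what is visible of it) and "xy" ([column, row] in pixels, amid what is visible of it).
- pinpoint(camera, thing): "xy" ([column, row] in pixels: a listed point, or the origin of a listed thing).
The state is a dict: "time": time; "q": joint angles; "qd": joint speeds; "joint_efforts": joint torques, N m; "ee_pos": TCP position; "tcp_rot": TCP orientation; "wrist_force": force on the tool from outside, world axes, zero at the start; "torque": the same for the moment, N m; "opening": finger opening in m; "grasp_force": force on a finger pad.
Only numpy, scipy, OpenCV 4.12 (cv2) and the standard library are available. Lean on these libraries where they do the work, as an engineer would, in place of code of your own. Each camera call takes 0.05 s, during which the arm holds its last target. There are 200 camera calls.

### The job

Make up the covered dish on the dark warming block: set the metal holder cup fully down in the block's round recess, stand the deep narrow glass dish in the holder, put the knobbed lid on that dish, and last lower the steel ring weight over the knob so that it lies flat on the lid. Work one piece at a time in that order, with everything fully seated and upright at the end, and leave the wide flat dish, the capped pot and the bottle standing where they are.

Things in the scene. Friction and masses are not known exactly. Their poses are not given: they have to be found in the camera images.
- block: Warming block, fixed to the table: a dark metal disc 110 mm across and 20 mm high with an open round recess in its top, 70 mm across and 6 mm deep. Origin: centre of its underside, z up; the recess floor is 14 mm above the origin.
- holder: Holder: a bare aluminium round cup, 64 mm across outside (58 mm at its bevelled foot, full width from 5 mm up), 26 mm high, 5 mm walls, bore 54 mm across and 14 mm deep above a 12 mm thick floor. 90 to 160 g. Origin: centre of its underside, z up. It starts upright on the table.
- dish: Deep glass dish, open at the top: 46 mm across outside (38 mm at its bevelled foot, full width from 5 mm up), 32 mm high, 3 mm wall. 45 to 80 g. Origin: centre of its underside, z up. It starts upright on the table. In the holder it stands on the holder's floor and rises 18 mm above the holder's rim.
- lid: White plastic lid: a round cap 60 mm across and 12 mm high with a downward skirt 54 mm across inside and 8 mm deep; a plain round knob 16 mm across rises 22 mm from the middle of its top (overall height 34 mm). 38 to 65 g. Origin: centre of the skirt's lower edge, z up. It starts knob up on the table. On the dish its origin lies 8 mm below the dish's rim, that is 24 mm above the dish's origin.
- weight: Steel ring weight: a plain ring 54 mm across outside, with a through hole 28 mm across, 20 mm high. 190 to 325 g. Origin: centre of its underside, z up. It starts flat on the table. On the lid its origin lies 12 mm above the lid's origin.
- flat_dish: Bystander: shallow wide open glass dish, 86 mm across, 14 mm high, loose. Origin: centre of its underside. To be left alone.
- pot: Bystander: clear specimen pot with a white cap, 42 mm across, 52 mm high, loose. Origin: centre of its underside. To be left alone.
- bottle: Bystander: small amber bottle with a white cap, 38 mm across, 68 mm high, loose. Origin: centre of its underside. To be left alone.
Things that resemble listed ones, but are neither listed nor needed, are in the scene too. What is shaped like the holder but orange or yellow is not meant. What is shaped like the weight but orange is not meant.

How it is judged (in metres and radians):
On the way, in this order (a step that is already met when the one before it is completed fails the run):
1. the holder sits in the block's recess (horizontal distance between holder and block below 0.008 m and z of holder in the frame of block between 0.011 and 0.017 m and angle between holder's own z axis and vertical below 0.1 rad), for 0.2 s.
2. the dish stands in the holder (horizontal distance between dish and holder below 0.008 m and z of dish in the frame of holder between 0.009 and 0.015 m and angle between dish's own z axis and vertical below 0.1 rad), for 0.2 s.
3. the lid lies on the dish (horizontal distance between lid and dish below 0.008 m and z of lid in the frame of dish between 0.021 and 0.027 m and angle between lid's own z axis and vertical below 0.1 rad), for 0.2 s.
4. the ring weight lies on the lid round its knob (horizontal distance between weight and lid below 0.01 m and z of weight in the frame of lid between 0.009 and 0.015 m and angle between weight's own z axis and vertical below 0.1 rad), for 0.2 s.
At the end, for the whole second after the job is handed in: The holder lies in the block's recess (centres within 8 mm, height within 3 mm of seated), the dish in the holder (8 mm, 3 mm), the lid on the dish (8 mm, 3 mm) and the ring weight on the lid round its knob (10 mm, 3 mm), each within 0.1 rad of upright and at rest (under 0.02 m/s) (all of step 1 and all of step 2 and all of step 3 and all of step 4 and linear speed of each of holder, dish, lid, weight below 0.02 m/s); the robot touches nothing.
It fails at once if the wide flat dish is pushed more than 25 mm or knocked over (distance of flat_dish from where it was at the start of the episode above 0.025 m or angle between flat_dish's own z axis and vertical above 0.5 rad).
It fails at once if the capped pot is pushed more than 25 mm or knocked over (distance of pot from where it was at the start of the episode above 0.025 m or angle between pot's own z axis and vertical above 0.5 rad).
It fails at once if the bottle is pushed more than 25 mm or knocked over (distance of bottle from where it was at the start of the episode above 0.025 m or angle between bottle's own z axis and vertical above 0.5 rad).
It also fails if it takes over 115 s, if anything falls off the work surface, if the arm or the gripper's body presses on something with over 40 N, if the wrist force passes 120 N, or if a joint passes its speed limit or range.

## Working session

There is one attempt and no reset: what is moved stays moved. The work goes in short steps, Python scripts to look and compute and a tool call to move; the robot and the scene stay as the last step left them, time stands still between calls to the robot, and variables do not carry over. Pictures are saved under pics/ and viewed, at most 14 in all, crops included, and the job is handed in when it is done.

Besides the shell and the picture viewer there is one more tool, called after "Call:" as a command line: name --pt "numbers of a row" for each row, then --argument value for the rest. move_arm: Moves the arm, as the interface text tells. Its arguments: {"type":"object","properties":{"jaw":{"type":"array"},"delta_pos":{"type":"array"},"yaw":{"type":"array"},"force":{"type":"number"}},"required":["jaw","delta_pos","yaw"]}

```bash
mkdir -p pics; python3 - <<'E'
from workcell import *
import cv2,numpy as np
a=camera("scene");b=camera("top")
cv2.imwrite("pics/s1.png",a[:,:,::-1]);cv2.imwrite("pics/t1.png",b[:,:,::-1])
for c in("scene","top"):
  m=camera_model(c);print(c,m["fx"],m["cx"],m["cy"],"pos",np.round(-np.array(m["R"]).T@m["t"],3),np.round(m["R"],2).tolist())
  for n in "block holder dish lid weight flat_dish pot bottle".split():
    print(n,[(np.round(d["xy"]).tolist(),round(d["confidence"],2)) for d in pinpoint(c,n)], [(np.round(d["xy"]).tolist(),int(d["mask"].sum()),round(d["confidence"],2)) for d in outline_of(c,n)])
print(bot.get_obs())
E
```

```text
scene 416.46255992941536 279.2909252347402 216.7782931782902 pos [1.246 0.209 0.782] [[-0.22, 0.97, 0.02], [0.7, 0.17, -0.69], [-0.68, -0.14, -0.72]]
block [([223.0, 191.0], 0.98)] [([222.0, 190.0], 1046, 0.72)]
holder [([421.0, 294.0], 0.72), ([371.0, 270.0], 0.7), ([352.0, 307.0], 0.69)] [([374.0, 265.0], 665, 0.84), ([352.0, 300.0], 761, 0.65), ([423.0, 292.0], 700, 0.61)]
dish [([282.0, 246.0], 0.63), ([213.0, 230.0], 0.59)] [([284.0, 241.0], 336, 0.71)]
lid [([369.0, 218.0], 0.85)] [([370.0, 219.0], 372, 0.74)]
weight [([307.0, 205.0], 0.67), ([327.0, 184.0], 0.63), ([208.0, 230.0], 0.57)] [([310.0, 202.0], 290, 0.86)]
flat_dish [([162.0, 179.0], 0.61)] [([161.0, 178.0], 597, 0.8)]
pot [([142.0, 217.0], 0.87), ([210.0, 228.0], 0.31)] [([138.0, 212.0], 367, 0.74)]
bottle [([210.0, 229.0], 0.61)] [([212.0, 222.0], 334, 0.82)]
top 421.98200147721866 284.2449276630672 206.7136342954268 pos [0.493 0.051 0.941] [[0.02, -1.0, -0.02], [-1.0, -0.01, -0.08], [0.07, 0.02, -1.0]]
block [] [([369.0, 256.0], 2085, 0.62)]
holder [([197.0, 132.0], 0.84), ([183.0, 180.0], 0.67), ([130.0, 156.0],
[... 518 characters left out ...]
[362.0, 190.0], 246, 0.6)]
{'time': 1.7, 'q': array([-7.48863809e+01,  4.98158989e+00,  1.00793992e+01,  9.50992913e+01,
        1.34550174e-04,  8.99989134e+01]), 'qd': array([-0.00124013, -0.07373532, -0.0372943 , -0.0343448 , -0.1294109 ,
        0.0172709 ]), 'joint_efforts': array([-3.31581023e-04, -5.20094991e+01,  4.64856720e+01,  1.58256367e-03,
       -5.48262381e-05, -9.88926871e-06]), 'ee_pos': array([ 0.14340739, -0.53098854,  0.40466894]), 'tcp_rot': array([-1.79998518e+02, -1.34578279e-04,  1.51147056e+01]), 'wrist_force': array([-0.45014819, -0.01829766, -0.51478745]), 'torque': array([-0.0164905 , -0.00902674,  0.00312532]), 'grasp_force': 0.0, 'opening': 0.08548726614217873}
```

View pics/t1.png

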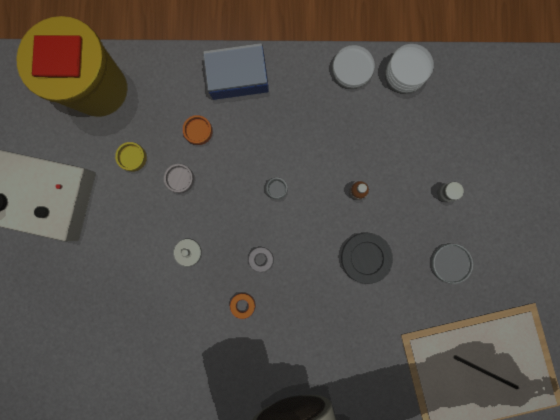

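View pics/s1.png

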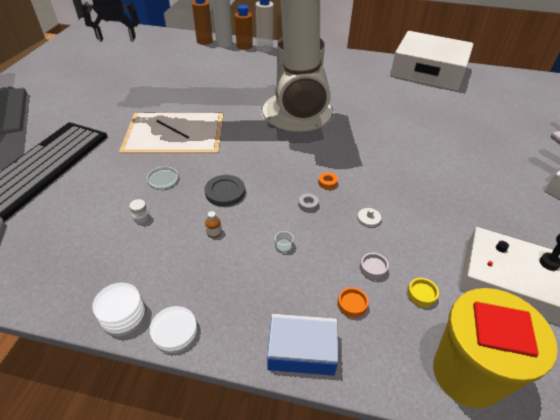

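```bash
cat > h.py <<'E'
from workcell import *
import cv2,numpy as np
from scipy.optimize import least_squares
M={c:camera_model(c) for c in("scene","top")}
def proj(c,P):
    m=M[c];q=np.asarray(P)@np.array(m["R"]).T+np.array(m["t"]);return np.c_[m["fx"]*q[:,0]/q[:,2]+m["cx"],m["fy"]*q[:,1]/q[:,2]+m["cy"]]
th=np.linspace(0,2*np.pi,60,endpoint=False)
def ring(r,z): return np.c_[r*np.cos(th),r*np.sin(th),0*th+z]
S=dict(holder=[(29,0),(32,5),(32,26)],dish=[(19,0),(23,5),(23,32)],lid=[(30,0),(30,12),(8,12),(8,34)],weight=[(27,0),(27,20)],block=[(55,0),(55,20)],
 pot=[(21,0),(21,52)],bottle=[(19,0),(19,68)],flat_dish=[(43,0),(43,14)])
def sil(c,n,p):
    P=np.vstack([ring(r/1e3,z/1e3) for r,z in S[n]])+p
    im=np.zeros((420,560),np.uint8)
    u=(proj(c,P)*16).round().astype(np.int32)
    k=len(th)
    for i in range(len(S[n])-1):
        cv2.fillConvexPoly(im,cv2.convexHull(u[i*k:(i+2)*k]),1,shift=4)
    return im
def cen(im):
    y,x=np.nonzero(im);return np.array([x.mean(),y.mean()])
def backproj(c,uv,z):
    m=M[c];R=np.array(m["R"]);o=-R.T@m["t"];d=R.T@np.array([(uv[0]-m["cx"])/m["fx"],(uv[1]-m["cy"])/m["fy"],1]);return o+d*(z-o[2])/d[2]
def masks(n,c): return outline_of(c,n)
def locate(n,ms,mt,p0):
    ob={"scene":ms,"top":mt}
    def solve(keys,fixz):
        f=lambda p:np.concatenate([cen(sil(c,n,np.r_[p[:2],0 if fixz else p[2]]))-cen(ob[c]) for c in keys])
        return least_squares(f,p0,diff_step=.02,x_scale=[.1,.1,.05])
    a=solve(["scene","top"],False);b=solve(["scene"],True);t=solve(["top"],True)
    iou={c:round(float((sil(c,n,a.x)&ob[c]).sum()/(sil(c,n,a.x)|ob[c]).sum()),2) for c in ob}
    return np.round(a.x,4),np.round(b.x[:2],4),np.round(t.x[:2],4),iou
E
python3 - <<'E'
from h import *
a=camera("scene");b=camera("top")
G=dict(block=(369,256),holder=(181,179),dish=(278,187),lid=(188,250),weight=(260,259),flat_dish=(448,264),pot=(452,190),bottle=(362,190))
for n,g in G.items():
    p0=np.r_[backproj("top",g,.01)[:2],0.0]
    o=[]
    for c in("scene","top"):
        e=proj(c,[p0])[0];L=outline_of(c,n)
        L=[d for d in L if np.hypot(*(np.array(d["xy"])-e))<25]
        o.append(L[0]["mask"].astype(np.uint8) if L else None)
        pp=[d["xy"] for d in pinpoint(c,n) if np.hypot(*(np.array(d["xy"])-e))<25]
        if pp: print("   pin",c,np.round(backproj(c,pp[0],0),4)[:2],end="")
    print("\n",n,locate(n,*o,p0+.001) if o[0] is not None and o[1] is not None else ("miss",p0))
big=lambda im,x,y,w,h:cv2.resize(im[y:y+h,x:x+w,::-1],(390,280),interpolation=2)
cv2.imwrite("pics/c1.png",np.vstack([np.hstack([big(b,105,100,139,100),big(b,190,230,139,100)]),np.hstack([big(a,325,225,139,100),big(a,270,160,139,100)])]))
E
```

```text
pin scene [ 0.4502 -0.1186]   pin top [ 0.4546 -0.1185]
 block (array([ 0.4536, -0.1118,  0.001 ]), array([ 0.4506, -0.11  ]), array([ 0.4541, -0.113 ]), {'scene': 0.92, 'top': 0.95})
   pin scene [0.6086 0.3056]   pin top [0.6191 0.3008]
 holder (array([0.6228, 0.304 , 0.001 ]), array([0.6216, 0.3051]), array([0.6231, 0.3032]), {'scene': 0.96, 'top': 0.93})
   pin scene [0.6078 0.0895]   pin top [0.6057 0.0846]
 dish (array([0.6028, 0.0866, 0.0014]), array([0.6011, 0.0886]), array([0.6029, 0.085 ]), {'scene': 0.86, 'top': 0.86})
   pin scene [0.4627 0.2758]   pin top [0.4674 0.2714]
 lid (array([4.602e-01, 2.823e-01, 3.000e-04]), array([0.4594, 0.2839]), array([0.4601, 0.2811]), {'scene': 0.77, 'top': 0.92})
   pin scene [0.4431 0.1201]   pin top [0.4462 0.1203]
 weight (array([0.4462, 0.1191, 0.001 ]), array([0.4448, 0.1202]), array([0.447 , 0.1181]), {'scene': 0.7, 'top': 0.64})
   pin scene [ 0.4503 -0.292 ]   pin top [ 0.447  -0.2923]
 flat_dish (array([ 0.4454, -0.2971,  0.001 ]), array([ 0.4437, -0.2955]), array([ 0.4459, -0.2983]), {'scene': 0.87, 'top': 0.95})
   pin scene [ 0.5963 -0.2931]   pin top [ 0.6005 -0.2867]
 pot (array([ 0.5999, -0.2877,  0.0014]), array([ 0.599 , -0.2864]), array([ 0.6008, -0.2898]), {'scene': 0.8, 'top': 0.81})
   pin scene [ 0.5957 -0.095 ]   pin top [ 0.5987 -0.0961]
 bottle (array([ 6.016e-01, -8.980e-02,  4.000e-04]), array([ 0.6056, -0.088 ]), array([ 0.5995, -0.0909]), {'scene': 0.68, 'top': 0.71})h.py:20: RuntimeWarning: Mean of empty slice.
  y,x=np.nonzero(im);return np.array([x.mean(),y.mean()])
  ret = ret.dtype.type(ret / rcount)
```

View pics/c1.png

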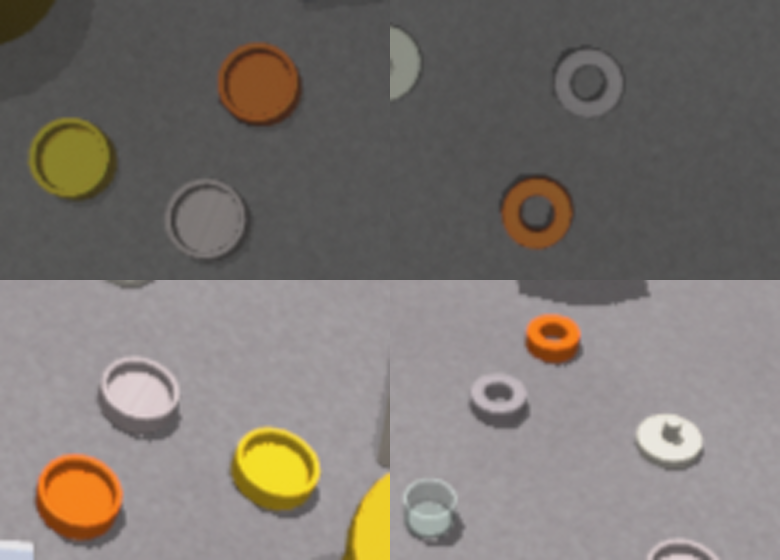

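```bash
cat >> h.py <<'E'
RIM=dict(holder=[(32,26),(27,26)],dish=[(23,32),(20,32)],lid=[(30,12),(8,34)],weight=[(27,20),(14,20)],block=[(55,20),(35,20)])
def grad(im):
    g=cv2.GaussianBlur(im.astype(np.float32),(0,0),0.9)
    g=np.sqrt(sum(cv2.Sobel(g,-1,*d,ksize=3)**2 for d in((1,0),(0,1))).sum(2)); return np.minimum(g,np.percentile(g,99.5))
def rimscore(n,p,c,g):
    s=0
    for r,z in RIM[n]:
        u=proj(c,ring(r/1e3,z/1e3)+p).astype(np.float32)
        s+=cv2.remap(g,u[None,:,0],u[None,:,1],1).mean()/g.max()
    return s
def rimfit(n,p0,G):
    from scipy.optimize import differential_evolution as de
    out=[]
    for cs,zr in((list(G),.012),)+tuple(([c],1e-5) for c in G):
        f=lambda p:-sum(rimscore(n,p,c,G[c]) for c in cs)
        r=de(f,[(p0[0]-.009,p0[0]+.009),(p0[1]-.009,p0[1]+.009),(p0[2]-zr,p0[2]+zr)],seed=1,maxiter=60,popsize=12)
        out.append((np.round(r.x,4).tolist(),round(-r.fun/len(cs),2)))
    return out
E
python3 - <<'E'
from h import *
G={c:grad(camera(c)) for c in("scene","top")}
for n,p in dict(block=(.4536,-.1118),holder=(.6228,.304),dish=(.6028,.0866),lid=(.4602,.2823),weight=(.4462,.1191)).items():
    print(n,*rimfit(n,np.r_[p,0],G))
E
```

```text
block ([0.4553, -0.1078, 0.0028], np.float32(0.58)) ([0.453, -0.1102, 0.0], np.float64(0.57)) ([0.4552, -0.1078, 0.0], np.float64(0.59))
holder ([0.6204, 0.3021, -0.0085], np.float64(1.03)) ([0.625, 0.3056, -0.0], np.float64(1.07)) ([0.6197, 0.2985, -0.0], np.float64(1.02))
dish ([0.6026, 0.0884, -0.0062], np.float64(0.56)) ([0.6072, 0.0903, -0.0], np.float64(0.54)) ([0.6023, 0.0861, 0.0], np.float64(0.59))
lid ([0.4585, 0.2829, -0.0009], np.float64(1.3)) ([0.4592, 0.2833, 0.0], np.float64(1.32)) ([0.4607, 0.2827, -0.0], np.float64(1.29))
weight ([0.4467, 0.1191, 0.0], np.float64(1.24)) ([0.4464, 0.1204, 0.0], np.float64(1.26)) ([0.4468, 0.1184, 0.0], np.float64(1.26))
```

Call:
move_arm --jaw '[0, 0, 0, 0, 0, 0, 0, 0, 0, 0]' --pt "0.015 0.026 0" --pt "0.015 0.026 0" --pt "0.015 0.026 0" --pt "0.015 0.026 0" --pt "0.015 0.026 0" --pt "0.015 0.026 0" --pt "0.015 0.026 0" --pt "0.015 0.026 0" --pt "0.015 0.026 0" --pt "0.015 0.026 0" --yaw '[0.041, 0.041, 0.041, 0.041, 0.041, 0.041, 0.041, 0.041, 0.041, 0.041]' --force 40

```text
time: 4.33
ee_pos: [0.2937, -0.2696, 0.4048]
tcp_rot: [180.0, -0.0, 38.7]
wrist_force: [0.2, 0.8, 0.0]
opening: 0.0855
grasp_force: 0.0
```

```bash
python3 -c "
from workcell import bot;o=bot.get_obs();print(o['q'],o['tcp_rot'],o['ee_pos'])"
```

```text
[-4.25482935e+01 -1.55441091e+01 -8.88606371e+00  9.66239891e+01
  1.61516248e-03  9.87464076e+01] [ 1.79966585e+02 -6.77503044e-03  3.87053013e+01] [ 0.29371951 -0.26959587  0.40484265]
```

Call:
move_arm --jaw '[0, 0, 0, 0, 0, 0, 0, 0, 0, 0]' --pt "0.0164 0.0286 -0.005" --pt "0.0164 0.0286 -0.005" --pt "0.0164 0.0286 -0.005" --pt "0.0164 0.0286 -0.005" --pt "0.0164 0.0286 -0.005" --pt "0.0164 0.0286 -0.005" --pt "0.0164 0.0286 -0.005" --pt "0.0164 0.0286 -0.005" --pt "0.0164 0.0286 -0.005" --pt "0.0164 0.0286 -0.005" --yaw '[0.045, 0.045, 0.045, 0.045, 0.045, 0.045, 0.045, 0.045, 0.045, 0.045]'

```text
time: 5.17
ee_pos: [0.4578, 0.0168, 0.3546]
tcp_rot: [180.0, -0.0, 64.5]
wrist_force: [1.2, -0.5, 0.6]
opening: 0.0854
grasp_force: 0.0
```

Call:
move_arm --jaw '[0, 0, 0, 0, 0, 0, 0, 0, 0, 0]' --pt "0.0164 0.0286 -0.005" --pt "0.0164 0.0286 -0.005" --pt "0.0164 0.0286 -0.005" --pt "0.0164 0.0286 -0.005" --pt "0.0164 0.0286 -0.005" --pt "0.0164 0.0286 -0.005" --pt "0.0164 0.0286 -0.005" --pt "0.0164 0.0286 -0.005" --pt "0.0164 0.0286 -0.005" --pt "0.0164 0.0286 -0.005" --yaw '[0.045, 0.045, 0.045, 0.045, 0.045, 0.045, 0.045, 0.045, 0.045, 0.045]'

```text
time: 6.0
ee_pos: [0.622, 0.3026, 0.3042]
tcp_rot: [-180.0, 0.0, 90.3]
wrist_force: [1.1, -0.9, 0.1]
opening: 0.0852
grasp_force: 0.0
```

Call:
move_arm --jaw '[0, 0, 0, 0, 0, 0, 0, 0, 0, 0]' --pt "0 0 -0.018" --pt "0 0 -0.018" --pt "0 0 -0.018" --pt "0 0 -0.018" --pt "0 0 -0.018" --pt "0 0 -0.018" --pt "0 0 -0.01" --pt "0 0 -0.008" --pt "0 0 -0.003" --pt "0 0 0" --yaw '[0, 0, 0, 0, 0, 0, 0, 0, 0, 0]'

```text
time: 6.83
ee_pos: [0.6214, 0.301, 0.1754]
tcp_rot: [-180.0, 0.0, 90.2]
wrist_force: [-0.4, 0.1, 0.0]
opening: 0.0858
grasp_force: 0.0
```

```bash
python3 - <<'E'
from h import *
a=camera("scene");b=camera("top")
big=lambda im,x,y,w,h:cv2.resize(im[y:y+h,x:x+w,::-1],(400,300),interpolation=2)
cv2.imwrite("pics/g1.png",np.hstack([big(a,300,200,140,105),big(b,120,130,140,105)]))
E
```

```text
(no output)
```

View pics/g1.png

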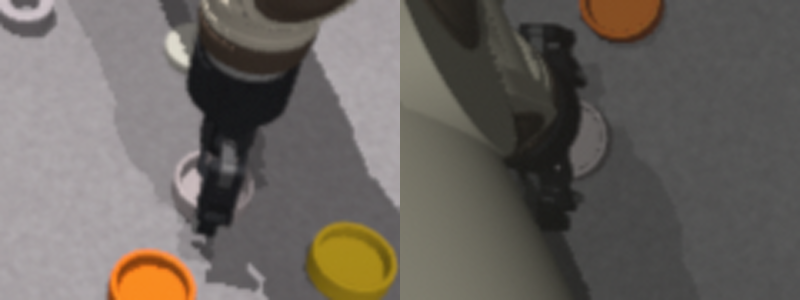

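Call:
move_arm --jaw '[1, 1, 1, 1, 1, 1, 1, 1, 1, 1]' --pt "0 0 0" --pt "0 0 0" --pt "0 0 0" --pt "0 0 0" --pt "0 0 0" --pt "0 0 0" --pt "0 0 0" --pt "0 0 0" --pt "0 0 0" --pt "0 0 0" --yaw '[0, 0, 0, 0, 0, 0, 0, 0, 0, 0]' --force 20

```text
time: 7.77
ee_pos: [0.6216, 0.3012, 0.177]
tcp_rot: [179.9, -0.0, 90.2]
wrist_force: [-0.8, -0.6, 6.2]
opening: 0.0624
grasp_force: 21.9
```

Call:
move_arm --jaw '[0, 0, 0, 0, 0, 0, 0, 0, 0, 0]' --pt "0 0 0" --pt "0 0 0" --pt "0 0 0" --pt "0 0 0" --pt "0 0 0" --pt "0 0 0" --pt "0 0 0" --pt "0 0 0" --pt "0 0 0" --pt "0 0 0" --yaw '[0, 0, 0, 0, 0, 0.11, 0.11, 0.11, 0.11, 0.11]'

```text
time: 8.6
ee_pos: [0.6214, 0.301, 0.1755]
tcp_rot: [-180.0, -0.0, 122.0]
wrist_force: [0.2, 0.0, -0.8]
opening: 0.0853
grasp_force: 0.0
```

Call:
move_arm --jaw '[0, 0, 0, 0, 0, 0, 0, 0, 0, 0]' --pt "0 0 0" --pt "0 0 0" --pt "0 0 0" --pt "0 0 0" --pt "0 0 0" --pt "0 0 0" --pt "0 0 0" --pt "0 0 0" --pt "0 0 0" --pt "0 0 0" --yaw '[0.11, 0.11, 0.11, 0.11, 0.11, 0.11, 0.11, 0.11, 0.11, 0.03]'

```text
time: 9.43
ee_pos: [0.6214, 0.301, 0.1756]
tcp_rot: [-180.0, -0.0, -179.5]
wrist_force: [0.6, 0.9, 0.8]
opening: 0.0852
grasp_force: 0.0
```

Call:
move_arm --jaw '[1, 1, 1, 1, 1, 1, 1, 1, 1, 1]' --pt "0 0 0.001" --pt "0 0 0" --pt "0 0 0" --pt "0 0 0" --pt "0 0 0" --pt "0 0 0" --pt "0 0 0" --pt "0 0 0" --pt "0 0 0" --pt "0 0 0" --yaw '[0, 0, 0, 0, 0, 0, 0, 0, 0, 0]' --force 45

```text
time: 10.27
ee_pos: [0.6216, 0.3011, 0.1775]
tcp_rot: [180.0, 0.1, -180.0]
wrist_force: [-0.2, -0.9, 5.6]
opening: 0.0629
grasp_force: 49.6
```

Call:
move_arm --jaw '[1, 1, 1, 1, 1, 1, 1, 1, 1, 1]' --pt "0 0 0.004" --pt "0 0 0.01" --pt "0 0 0.015" --pt "0 0 0.015" --pt "0 0 0.015" --pt "0 0 0.015" --pt "0 0 0.015" --pt "0 0 0.01" --pt "0 0 0" --pt "0 0 0" --yaw '[0, 0, 0, 0, 0, 0, 0, 0, 0, 0]'

```text
time: 11.1
ee_pos: [0.6215, 0.3011, 0.276]
tcp_rot: [180.0, 0.0, -179.9]
wrist_force: [0.5, 0.3, -2.2]
opening: 0.0632
grasp_force: 49.5
```

```bash
python3 - <<'E'
from h import *
I={c:camera(c) for c in("scene","top")};G={c:grad(I[c]) for c in I}
for rim in([(55,20),(35,20)],[(55,20)],[(35,20)],[(35,14)],[(55,0)]):
    RIM["block"]=rim; print(rim,*rimfit("block",np.r_[.454,-.111,0],G))
tiles=[]
for c in I:
    x0,y0={"scene":(190,160),"top":(330,215)}[c]
    t=cv2.resize(I[c][y0:y0+70,x0:x0+75,::-1],None,fx=5.3,fy=5.3,interpolation=2);t=cv2.convertScaleAbs(t,alpha=1.8)
    t2=t
    for r,z,col in((55,20,(0,255,0)),(35,20,(0,255,255)),(55,0,(255,0,0))):
        u=((proj(c,ring(r/1e3,z/1e3)+[.454,-.110,0])-[x0-.5,y0-.5])*5.3).astype(np.int32);cv2.polylines(t2,[u],True,col,1)
    tiles.append(t2)
cv2.imwrite("pics/b1.png",np.hstack(tiles))
E
```

```text
[(55, 20), (35, 20)] ([0.4554, -0.1079, 0.0025], np.float64(0.58)) ([0.4527, -0.1104, -0.0], np.float64(0.59)) ([0.4552, -0.1078, 0.0], np.float64(0.58))
[(55, 20)] ([0.4552, -0.1084, 0.002], np.float64(0.46)) ([0.4539, -0.1097, -0.0], np.float64(0.5)) ([0.4552, -0.1076, 0.0], np.float64(0.42))
[(35, 20)] ([0.4503, -0.1108, 0.012], np.float64(0.18)) ([0.4498, -0.1122, -0.0], np.float64(0.12)) ([0.4522, -0.1143, -0.0], np.float64(0.17))
[(35, 14)] ([0.4577, -0.1159, -0.012], np.float64(0.16)) ([0.463, -0.102, 0.0], np.float64(0.15)) ([0.4519, -0.1156, -0.0], np.float64(0.17))
[(55, 0)] ([0.4555, -0.1076, 0.0039], np.float64(0.47)) ([0.4524, -0.1087, -0.0], np.float64(0.56)) ([0.4555, -0.1081, 0.0], np.float64(0.37))
```

View pics/b1.png

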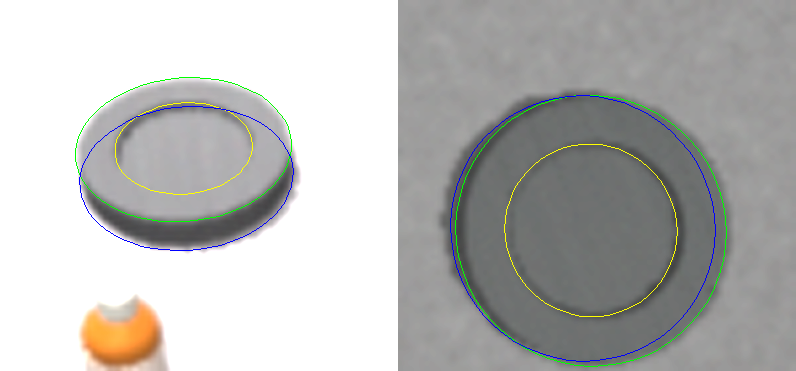

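Call:
move_arm --jaw '[1, 1, 1, 1, 1, 1, 1, 1, 1, 1]' --pt "-0.0084 -0.0206 0" --pt "-0.0084 -0.0206 0" --pt "-0.0084 -0.0206 0" --pt "-0.0084 -0.0206 0" --pt "-0.0084 -0.0206 0" --pt "-0.0084 -0.0206 0" --pt "-0.0084 -0.0206 0" --pt "-0.0084 -0.0206 0" --pt "-0.0084 -0.0206 0" --pt "-0.0084 -0.0206 0" --yaw '[0, 0, 0, 0, 0, 0, 0, 0, 0, 0]'

```text
time: 12.03
ee_pos: [0.5366, 0.0941, 0.2745]
tcp_rot: [-180.0, -0.1, -179.9]
wrist_force: [0.2, 0.2, -0.5]
opening: 0.063
grasp_force: 49.6
```

Call:
move_arm --jaw '[1, 1, 1, 1, 1, 1, 1, 1, 1, 1]' --pt "-0.0084 -0.0206 0" --pt "-0.0084 -0.0206 0" --pt "-0.0084 -0.0206 0" --pt "-0.0084 -0.0206 0" --pt "-0.0084 -0.0206 0" --pt "-0.0084 -0.0206 0" --pt "-0.0084 -0.0206 0" --pt "-0.0084 -0.0206 0" --pt "-0.0084 -0.0206 0" --pt "-0.0084 -0.0206 0" --yaw '[0, 0, 0, 0, 0, 0, 0, 0, 0, 0]'

```text
time: 12.87
ee_pos: [0.4526, -0.1118, 0.2747]
tcp_rot: [180.0, -0.1, -179.9]
wrist_force: [0.4, 0.5, -1.2]
opening: 0.0633
grasp_force: 49.6
```

Call:
move_arm --jaw '[1, 1, 1, 1, 1, 1, 1, 1]' --pt "0 0 -0.015" --pt "0 0 -0.015" --pt "0 0 -0.015" --pt "0 0 -0.01" --pt "0 0 -0.008" --pt "0 0 0" --pt "0 0 0" --pt "0 0 0" --yaw '[0, 0, 0, 0, 0, 0, 0, 0]'

```text
time: 13.53
ee_pos: [0.4537, -0.1109, 0.2133]
tcp_rot: [-180.0, 0.0, -179.9]
wrist_force: [0.2, 0.7, -1.8]
opening: 0.0629
grasp_force: 49.6
```

```bash
python3 - <<'E'
from h import *
a=camera("scene");b=camera("top")
big=lambda im,x,y,w,h:cv2.convertScaleAbs(cv2.resize(im[y:y+h,x:x+w,::-1],(400,400),interpolation=2),alpha=1.5)
cv2.imwrite("pics/g2.png",np.hstack([big(a,180,140,90,90),big(b,320,205,90,90)]))
E
```

```text
(no output)
```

View pics/g2.png

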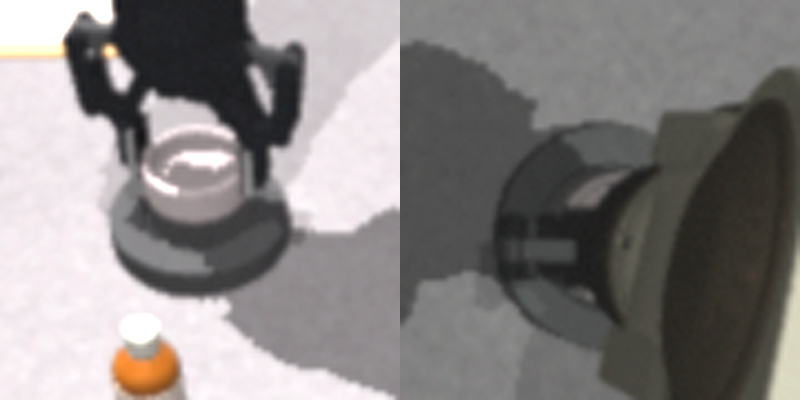

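Call:
move_arm --jaw '[1, 1, 1, 1, 1, 1, 1, 1, 1]' --pt "0 0 -0.005" --pt "0 0 -0.005" --pt "0 0 -0.003" --pt "0 0 -0.002" --pt "0 0 -0.002" --pt "0 0 -0.002" --pt "0 0 -0.001" --pt "0 0 0" --pt "0 0 0" --yaw '[0, 0, 0, 0, 0, 0, 0, 0, 0]'

```text
time: 14.38
ee_pos: [0.4534, -0.111, 0.1927]
tcp_rot: [180.0, -0.0, -179.9]
wrist_force: [-0.7, 0.3, -0.2]
opening: 0.0629
grasp_force: 49.6
```

Call:
move_arm --jaw '[1, 1, 1, 0, 0, 0, 0, 0, 0]' --pt "0 0 -0.001" --pt "0 0 -0.001" --pt "0 0 0" --pt "0 0 0" --pt "0 0 0" --pt "0 0 0" --pt "0 0 0" --pt "0 0 0" --pt "0 0 0" --yaw '[0, 0, 0, 0, 0, 0, 0, 0, 0]'

```text
time: 15.13
ee_pos: [0.4534, -0.111, 0.1906]
tcp_rot: [-180.0, -0.0, -179.9]
wrist_force: [-0.6, 0.4, -0.7]
opening: 0.085
grasp_force: 0.0
```

Call:
move_arm --jaw '[0, 0, 0, 0, 0, 0, 0, 0, 0, 0]' --pt "0 0 0.006" --pt "0 0 0.012" --pt "0 0 0.02" --pt "0 0 0.02" --pt "0 0 0.02" --pt "0 0 0.02" --pt "0.0149 0.0197 0.005" --pt "0.0149 0.0197 0" --pt "0.0149 0.0197 0" --pt "0.0149 0.0197 0" --yaw '[0, 0, 0, 0, 0, 0, 0, 0, 0, 0]'

```text
time: 15.97
ee_pos: [0.5136, -0.0313, 0.2953]
tcp_rot: [-180.0, 0.1, -179.9]
wrist_force: [0.9, -1.1, 0.7]
opening: 0.0855
grasp_force: 0.0
```

Call:
move_arm --jaw '[0, 0, 0, 0, 0, 0, 0, 0, 0, 0]' --pt "0.0149 0.0197 0" --pt "0.0149 0.0197 0" --pt "0.0149 0.0197 0" --pt "0.0149 0.0197 0" --pt "0.0149 0.0197 0" --pt "0.0149 0.0197 0" --pt "0 0 -0.01" --pt "0 0 -0.02" --pt "0 0 -0.02" --pt "0 0 0" --yaw '[0, 0, 0, 0, 0, 0, 0, 0, 0, 0]' --force 20

```text
time: 16.8
ee_pos: [0.6014, 0.0858, 0.2403]
tcp_rot: [-180.0, -0.3, -179.9]
wrist_force: [-0.8, -0.8, -0.3]
opening: 0.0852
grasp_force: 0.0
```

```bash
python3 - <<'E'
from h import *
I={c:camera(c) for c in("scene","top")};G={c:grad(I[c]) for c in I}
a=I["scene"];b=I["top"]
m={c:[d["mask"].astype(np.uint8) for d in outline_of(c,"holder") if d["mask"][:,:].any() and np.hypot(*(np.array(d["xy"])-proj(c,[[.4534,-.111,.03]])[0]))<25] for c in I}
print({c:len(v) for c,v in m.items()})
print("holder",*rimfit("holder",np.r_[.4534,-.111,.014],G))
if m["scene"] and m["top"]:
    for c in I: print(c,cen(m[c][0])-cen(sil(c,"holder",np.r_[.4534,-.111,.014])))
big=lambda im,x,y,w,h:cv2.convertScaleAbs(cv2.resize(im[y:y+h,x:x+w,::-1],(400,400),interpolation=2),alpha=1.3)
cv2.imwrite("pics/g3.png",np.vstack([np.hstack([big(a,180,140,90,90),big(a,235,180,90,90)])]))
E
```

```text
{'scene': 1, 'top': 1}
holder ([0.4542, -0.1113, 0.0103], np.float64(1.24)) ([0.457, -0.1081, 0.014], np.float64(1.24)) ([0.4545, -0.1112, 0.014], np.float64(1.31))
scene [ 1.13398156 -0.12797799]
top [ 0.55676591 -0.33703699]
```

View pics/g3.png

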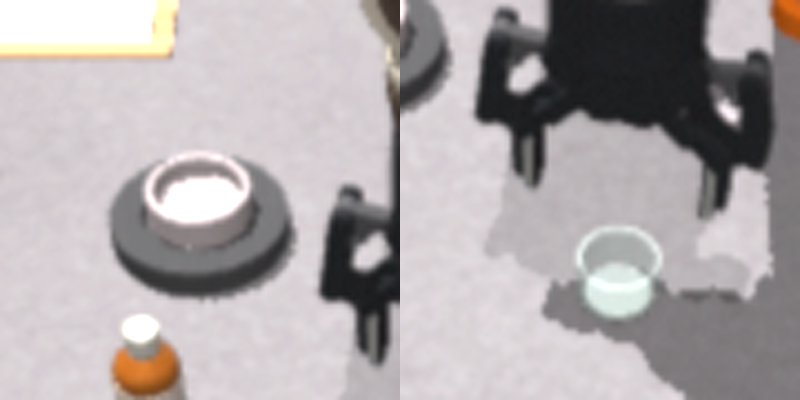

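Call:
move_arm --jaw '[0, 0, 0, 0, 1, 1, 1, 1, 1, 1]' --pt "0 0 -0.02" --pt "0 0 -0.02" --pt "0 0 -0.02" --pt "0 0 0" --pt "0 0 0" --pt "0 0 0" --pt "0 0 0" --pt "0 0 0" --pt "0 0 0" --pt "0 0 0" --yaw '[0, 0, 0, 0, 0, 0, 0, 0, 0, 0]' --force 20

```text
time: 17.83
ee_pos: [0.603, 0.0861, 0.1859]
tcp_rot: [180.0, 0.2, -179.9]
wrist_force: [-0.5, 0.5, 5.1]
opening: 0.0444
grasp_force: 20.0
```

Call:
move_arm --jaw '[1, 1, 1, 1, 0, 0, 0, 0, 0, 0]' --pt "0 0 0" --pt "0 0 0" --pt "0 0 0" --pt "0 0 0" --pt "0 0 0" --pt "0 0 0" --pt "0 0 0" --pt "0 0 0" --pt "0 0 0.007" --pt "0 0 0" --yaw '[0, 0, 0, 0, 0, 0, 0, 0, 0, 0]'

```text
time: 18.67
ee_pos: [0.6027, 0.0861, 0.192]
tcp_rot: [180.0, 0.1, -179.9]
wrist_force: [-0.4, -0.3, 0.9]
opening: 0.0851
grasp_force: 0.0
```

Call:
move_arm --jaw '[0, 0, 0, 0, 0, 0, 0, 0, 0, 0]' --pt "0 0 0" --pt "0 0 0" --pt "0 0 0" --pt "0 0 0" --pt "0 0 0" --pt "0 0 0" --pt "0 0 0" --pt "0 0 0" --pt "0 0 0" --pt "0 0 0" --yaw '[-0.11, -0.11, -0.11, -0.11, -0.11, -0.11, -0.11, -0.11, -0.11, -0.11]'

```text
time: 19.5
ee_pos: [0.6025, 0.086, 0.191]
tcp_rot: [180.0, 0.0, 116.8]
wrist_force: [0.9, 0.6, 0.1]
opening: 0.085
grasp_force: 0.0
```

Call:
move_arm --jaw '[0, 0, 0, 0, 0, 1, 1, 1, 1, 1]' --pt "0 0 -0.004" --pt "0 0 0" --pt "0 0 0" --pt "0 0 0" --pt "0 0 0" --pt "0 0 0" --pt "0 0 0" --pt "0 0 0" --pt "0 0 0" --pt "0 0 0" --yaw '[-0.11, -0.11, -0.11, -0.11, -0.03, 0, 0, 0, 0, 0]' --force 30

```text
time: 20.33
ee_pos: [0.6025, 0.086, 0.1871]
tcp_rot: [180.0, -0.0, 90.2]
wrist_force: [-0.4, 0.0, 3.5]
opening: 0.0448
grasp_force: 30.9
```

Call:
move_arm --jaw '[1, 1, 1, 1, 1]' --pt "0 0 0" --pt "0 0 0" --pt "0 0 0" --pt "0 0 0" --pt "0 0 0" --yaw '[0, 0, 0, 0, 0]'

```text
time: 20.75
ee_pos: [0.6025, 0.0861, 0.1871]
tcp_rot: [180.0, -0.0, 90.2]
wrist_force: [-0.7, -0.1, 5.5]
opening: 0.045
grasp_force: 31.1
```

Call:
move_arm --jaw '[1, 1, 1, 1, 1, 1, 1, 1, 1, 1]' --pt "0 0 0.004" --pt "0 0 0.01" --pt "0 0 0.015" --pt "0 0 0.015" --pt "0 0 0.015" --pt "0 0 0.015" --pt "0 0 0.015" --pt "0 0 0.01" --pt "0 0 0" --pt "0 0 0" --yaw '[0, 0, 0, 0, 0, 0, 0, 0, 0, 0]'

```text
time: 21.58
ee_pos: [0.6025, 0.0861, 0.286]
tcp_rot: [180.0, -0.0, 90.2]
wrist_force: [-0.9, -0.2, -1.9]
opening: 0.0447
grasp_force: 30.9
```

Call:
move_arm --jaw '[1, 1, 1, 1, 1, 1, 1, 1, 1, 1]' --pt "-0.0148 -0.0197 0" --pt "-0.0148 -0.0197 0" --pt "-0.0148 -0.0197 0" --pt "-0.0148 -0.0197 0" --pt "-0.0148 -0.0197 0" --pt "-0.0148 -0.0197 0" --pt "-0.0148 -0.0197 0" --pt "-0.0148 -0.0197 0" --pt "-0.0148 -0.0197 0" --pt "-0.0148 -0.0197 0" --yaw '[0, 0, 0, 0, 0, 0, 0, 0, 0, 0]'

```text
time: 22.42
ee_pos: [0.4533, -0.1117, 0.2844]
tcp_rot: [-179.9, -0.0, 90.2]
wrist_force: [-0.3, -0.4, -0.3]
opening: 0.0448
grasp_force: 31.0
```

Call:
move_arm --jaw '[1, 1, 1, 1, 1, 1, 1, 1]' --pt "0 0 -0.01" --pt "0 0 -0.015" --pt "0 0 -0.015" --pt "0 0 -0.005" --pt "0 0 0" --pt "0 0 0" --pt "0 0 0" --pt "0 0 0" --yaw '[0, 0, 0, 0, 0, 0, 0, 0]'

```text
time: 23.08
ee_pos: [0.4547, -0.1109, 0.2414]
tcp_rot: [179.9, 0.0, 90.2]
wrist_force: [-0.0, -0.2, -0.6]
opening: 0.045
grasp_force: 31.0
```

Call:
move_arm --jaw '[1, 1, 1, 1, 1, 1, 1, 1, 1]' --pt "0 0 -0.005" --pt "0 0 -0.005" --pt "0 0 -0.005" --pt "0 0 -0.003" --pt "0 0 -0.003" --pt "0 0 -0.002" --pt "0 0 -0.002" --pt "0 0 0" --pt "0 0 0" --yaw '[0, 0, 0, 0, 0, 0, 0, 0, 0]'

```text
time: 23.83
ee_pos: [0.4544, -0.111, 0.2157]
tcp_rot: [-180.0, 0.0, 90.2]
wrist_force: [0.1, 0.1, -0.6]
opening: 0.0448
grasp_force: 31.0
```

Past the rim freely, 2.7 mm above the floor; lower and release, then lift toward the lid.

Call:
move_arm --jaw '[1, 1, 1, 1, 0, 0, 0, 0, 0, 0]' --pt "0 0 -0.001" --pt "0 0 -0.001" --pt "0 0 -0.0007" --pt "0 0 0" --pt "0 0 0" --pt "0 0 0" --pt "0 0 0" --pt "0 0 0" --pt "0 0 0" --pt "0 0 0" --yaw '[0, 0, 0, 0, 0, 0, 0, 0, 0, 0]'

```text
time: 24.67
ee_pos: [0.4544, -0.111, 0.213]
tcp_rot: [180.0, -0.0, 90.2]
wrist_force: [1.1, -0.6, -0.0]
opening: 0.0856
grasp_force: 0.0
```

Call:
move_arm --jaw '[0, 0, 0, 0, 0, 0, 0, 0, 0, 0]' --pt "0 0 0.006" --pt "0 0 0.012" --pt "0 0 0.02" --pt "0 0 0.02" --pt "0 0 0.02" --pt "0 0.02 0.01" --pt "0 0.03 0" --pt "0 0.03 0" --pt "0 0.03 0" --pt "0.001 0.03 0" --yaw '[0, 0, 0, 0, 0, 0, 0, 0, 0, 0]'

```text
time: 25.5
ee_pos: [0.4551, 0.0303, 0.3025]
tcp_rot: [179.9, -0.0, 90.1]
wrist_force: [0.3, -0.8, -0.1]
opening: 0.0854
grasp_force: 0.0
```

Call:
move_arm --jaw '[0, 0, 0.3, 0.4, 0.5, 0.5, 0.5, 0.5, 0.5, 0.5]' --pt "0 0.03 0" --pt "0 0.03 0" --pt "0 0.03 0" --pt "0 0.03 0" --pt "0.001 0.03 0" --pt "0.001 0.03 0" --pt "0.002 0.03 0" --pt "0 0.0295 0" --pt "0 0.014 0" --pt "0 0 0" --yaw '[0, 0, 0, 0, 0, 0, 0, 0, 0, 0]'

```text
time: 26.33
ee_pos: [0.4592, 0.2848, 0.3016]
tcp_rot: [180.0, -0.0, 90.3]
wrist_force: [-0.1, 0.3, -0.1]
opening: 0.0423
grasp_force: 0.0
```

```bash
python3 - <<'E'
from h import *
I={c:camera(c) for c in("scene","top")};G={c:grad(I[c]) for c in I}
print("dish",*rimfit("dish",np.r_[.4544,-.111,.026],G))
print("lid",*rimfit("lid",np.r_[.460,.2825,0],{"top":G["top"]}),rimfit("lid",np.r_[.460,.2825,0],{"scene":G["scene"]}))
a=I["scene"]
big=lambda im,x,y,w,h:cv2.convertScaleAbs(cv2.resize(im[y:y+h,x:x+w,::-1],(400,400),interpolation=2),alpha=1.2)
cv2.imwrite("pics/g4.png",np.hstack([big(a,180,140,90,90),big(a,325,145,100,100)]))
E
```

```text
dish ([0.4634, -0.1178, 0.0141], np.float64(0.76)) ([0.4632, -0.1193, 0.026], np.float64(0.59)) ([0.4454, -0.1049, 0.026], np.float32(0.87))
lid ([0.4598, 0.2854, -0.0104], np.float64(1.21)) ([0.4603, 0.2829, -0.0], np.float64(1.21)) [([0.4528, 0.2844, -0.0061], np.float64(1.26)), ([0.4591, 0.2836, 0.0], np.float64(1.26))]
```

View pics/g4.png

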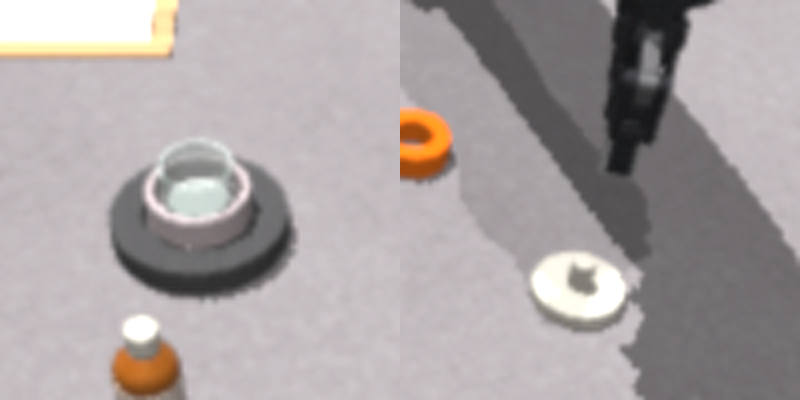

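Call:
move_arm --jaw '[0.5, 0.5, 0.5, 0.5, 0.5, 0.5, 0.5, 0.5, 0.5, 0.5]' --pt "0.0005 0 -0.018" --pt "0 0 -0.018" --pt "0 0 -0.018" --pt "0 0 -0.018" --pt "0 0 -0.018" --pt "0 0 -0.012" --pt "0 0 -0.006" --pt "0 0 -0.004" --pt "0 0 0" --pt "0 0 0" --yaw '[0, 0, 0, 0, 0, 0, 0, 0, 0, 0]' --force 20

```text
time: 27.27
ee_pos: [0.4602, 0.2825, 0.1898]
tcp_rot: [180.0, -0.0, 90.2]
wrist_force: [0.9, 0.4, 0.1]
opening: 0.0426
grasp_force: 0.0
```

Call:
move_arm --jaw '[1, 1, 1, 1, 1, 1, 1, 0.5, 0.5, 0.5]' --pt "0 0 0" --pt "0 0 0" --pt "0 0 0" --pt "0 0 0" --pt "0 0 0" --pt "0 0 0" --pt "0 0 0" --pt "0 0 0" --pt "0 0 0" --pt "0 0 0" --yaw '[0, 0, 0, 0, 0, 0, 0, 0, 0, 0]'

```text
time: 28.1
ee_pos: [0.4598, 0.2825, 0.1888]
tcp_rot: [-180.0, 0.0, 90.2]
wrist_force: [1.1, 0.0, -0.1]
opening: 0.0429
grasp_force: 0.0
```

Call:
move_arm --jaw '[0.5, 0.5, 0.5, 0.5, 0.5, 0.5, 0.5, 0.5, 0.5, 0.5]' --pt "0 0 0" --pt "0 0 0" --pt "0 0 0" --pt "0 0 0" --pt "0 0 0" --pt "0 0 0" --pt "0 0 0" --pt "0 0 0" --pt "0 0 0" --pt "0 0 0" --yaw '[0.11, 0.11, 0.11, 0.11, 0.11, 0.11, 0.11, 0.11, 0.11, 0.11]'

```text
time: 28.93
ee_pos: [0.4598, 0.2825, 0.1887]
tcp_rot: [-180.0, -0.0, 153.5]
wrist_force: [-1.0, -0.6, -0.2]
opening: 0.0427
grasp_force: 0.0
```

Call:
move_arm --jaw '[0.5, 0.5, 0.5, 0.5, 0.5, 0.5, 1, 1, 1, 1]' --pt "0 0 0" --pt "0 0 0" --pt "0 0 0" --pt "0 0 0" --pt "0 0 0" --pt "0 0 0" --pt "0 0 0" --pt "0 0 0" --pt "0 0 0" --pt "0 0 0" --yaw '[0.11, 0.11, 0.11, 0.11, 0.03, 0, 0, 0, 0, 0]' --force 40

```text
time: 29.77
ee_pos: [0.4599, 0.2826, 0.189]
tcp_rot: [180.0, 0.0, -179.9]
wrist_force: [0.9, 0.3, -0.2]
opening: 0.0145
grasp_force: 39.0
```

Call:
move_arm --jaw '[1, 1, 1, 1, 1]' --pt "0 0 0" --pt "0 0 0" --pt "0 0 0" --pt "0 0 0" --pt "0 0 0" --yaw '[0, 0, 0, 0, 0]'

```text
time: 30.18
ee_pos: [0.4599, 0.2825, 0.189]
tcp_rot: [180.0, 0.0, -179.9]
wrist_force: [-0.2, -0.6, 0.8]
opening: 0.0146
grasp_force: 39.0
```

Call:
move_arm --jaw '[1, 1, 1, 1, 1, 1, 1, 1, 1, 1]' --pt "0 0 0.004" --pt "0 0 0.01" --pt "0 0 0.015" --pt "0 0 0.015" --pt "0 0 0.015" --pt "0 0 0.015" --pt "0 0 0.015" --pt "0 0 0.01" --pt "0 0 0" --pt "0 0 0" --yaw '[0, 0, 0, 0, 0, 0, 0, 0, 0, 0]'

```text
time: 31.02
ee_pos: [0.46, 0.2826, 0.2884]
tcp_rot: [180.0, 0.0, -179.9]
wrist_force: [0.0, -0.3, -1.8]
opening: 0.0141
grasp_force: 39.0
```

Call:
move_arm --jaw '[1, 1, 1, 1, 1, 1, 1, 1, 1, 1]' --pt "-0.0004 -0.015 0" --pt "-0.0004 -0.0281 0" --pt "-0.0004 -0.0281 0" --pt "-0.0004 -0.0281 0" --pt "-0.0004 -0.0281 0" --pt "-0.0004 -0.0281 0" --pt "-0.0004 -0.0281 0" --pt "-0.0004 -0.0281 0" --pt "-0.0004 -0.0281 0" --pt "-0.0004 -0.0281 0" --yaw '[0, 0, 0, 0, 0, 0, 0, 0, 0, 0]'

```text
time: 31.85
ee_pos: [0.455, 0.0127, 0.2869]
tcp_rot: [-180.0, -0.1, -179.9]
wrist_force: [0.8, 0.2, 0.1]
opening: 0.0141
grasp_force: 39.1
```

Call:
move_arm --jaw '[1, 1, 1, 1, 1, 1, 1, 1, 1, 1]' --pt "-0.0004 -0.0281 0" --pt "-0.0004 -0.0281 0" --pt "-0.0004 -0.0281 0" --pt "-0.0004 -0.0281 0" --pt "0 -0.0132 0" --pt "0 0 -0.01" --pt "0 0 -0.01" --pt "0 0 -0.005" --pt "0 0 0" --pt "0 0 0" --yaw '[0, 0, 0, 0, 0, 0, 0, 0, 0, 0]'

```text
time: 32.68
ee_pos: [0.4541, -0.1102, 0.2622]
tcp_rot: [180.0, -0.1, -179.8]
wrist_force: [0.2, 0.5, -0.8]
opening: 0.0144
grasp_force: 39.1
```

```bash
python3 - <<'E'
from h import *
a=camera("scene");b=camera("top")
big=lambda im,x,y,w,h:cv2.convertScaleAbs(cv2.resize(im[y:y+h,x:x+w,::-1],(400,400),interpolation=2),alpha=1.2)
cv2.imwrite("pics/g5.png",np.hstack([big(a,180,130,90,90),big(b,320,205,90,90)]))
E
```

```text
(no output)
```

View pics/g5.png

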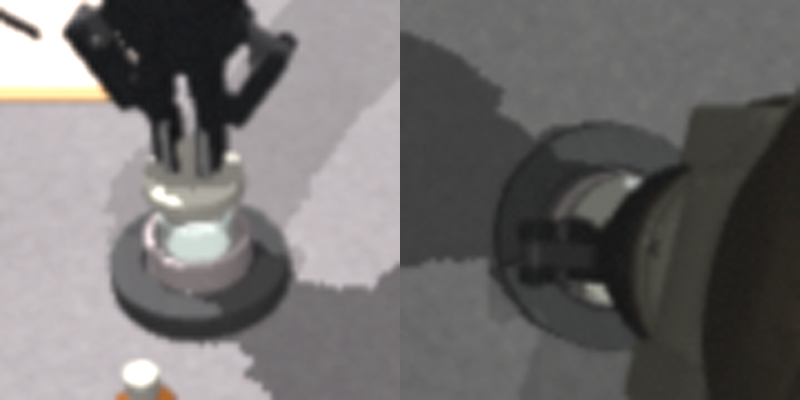

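Call:
move_arm --jaw '[1, 1, 1, 1, 1, 1, 1, 1, 1, 1]' --pt "0 0 -0.005" --pt "0 0 -0.003" --pt "0 0 -0.003" --pt "0 0 -0.003" --pt "0 0 -0.002" --pt "0 0 -0.002" --pt "0 0 -0.002" --pt "0 0 -0.002" --pt "0 0 0" --pt "0 0 0" --yaw '[0, 0, 0, 0, 0, 0, 0, 0, 0, 0]'

```text
time: 33.62
ee_pos: [0.4543, -0.111, 0.2409]
tcp_rot: [180.0, -0.0, -179.9]
wrist_force: [0.1, -0.3, 0.1]
opening: 0.0143
grasp_force: 39.1
```

Call:
move_arm --jaw '[1, 1, 1, 1, 0.5, 0.5, 0.5, 0.5, 0.5]' --pt "0 0 -0.001" --pt "0 0 -0.0008" --pt "0 0 -0.0003" --pt "0 0 0" --pt "0 0 0" --pt "0 0 0" --pt "0 0 0" --pt "0 0 0" --pt "0 0 0" --yaw '[0, 0, 0, 0, 0, 0, 0, 0, 0]'

```text
time: 34.37
ee_pos: [0.4543, -0.111, 0.2388]
tcp_rot: [180.0, -0.0, -179.9]
wrist_force: [-0.1, 0.0, 0.8]
opening: 0.0426
grasp_force: 0.0
```

Call:
move_arm --jaw '[0.5, 0.5, 0.5, 0.2, 0, 0, 0, 0, 0, 0]' --pt "0 0 0.008" --pt "0 0 0.015" --pt "0 0 0.02" --pt "0 0 0.02" --pt "0 0.02 0.005" --pt "0 0.03 0" --pt "0 0.03 0" --pt "0 0.03 0" --pt "0 0.03 0" --pt "0 0.03 0" --yaw '[0, 0, 0, 0, 0, 0, 0, 0, 0, 0]'

```text
time: 35.2
ee_pos: [0.454, 0.0604, 0.3077]
tcp_rot: [180.0, 0.0, -179.9]
wrist_force: [0.4, 0.7, 1.2]
opening: 0.0852
grasp_force: 0.0
```

Call:
move_arm --jaw '[0, 0, 0, 0, 0, 0]' --pt "-0.004 0.03 0" --pt "-0.004 0.03 0" --pt "0 0 0" --pt "0 0 0" --pt "0 0 0" --pt "0 0 0" --yaw '[0, 0, 0, 0, 0, 0]'

```text
time: 35.7
ee_pos: [0.4464, 0.1183, 0.3072]
tcp_rot: [-180.0, 0.0, -179.9]
wrist_force: [0.2, -0.1, 0.3]
opening: 0.0856
grasp_force: 0.0
```

```bash
python3 - <<'E'
from h import *
I={c:camera(c) for c in("scene","top")};G={c:grad(I[c]) for c in I}
print("lid",*rimfit("lid",np.r_[.4544,-.111,.05],G))
print("weight",rimfit("weight",np.r_[.4465,.119,0],{"scene":G["scene"]}))
a=I["scene"]
big=lambda im,x,y,w,h:cv2.convertScaleAbs(cv2.resize(im[y:y+h,x:x+w,::-1],(400,400),interpolation=2),alpha=1.2)
cv2.imwrite("pics/g6.png",np.hstack([big(a,180,130,90,90),big(a,260,145,90,90)]))
E
```

```text
lid ([0.4537, -0.1104, 0.0494], np.float64(1.31)) ([0.4542, -0.1094, 0.05], np.float64(1.3)) ([0.4559, -0.1115, 0.05], np.float32(1.35))
weight [([0.4387, 0.1195, -0.0069], np.float64(0.83)), ([0.4464, 0.1201, 0.0], np.float64(0.82))]
```

View pics/g6.png

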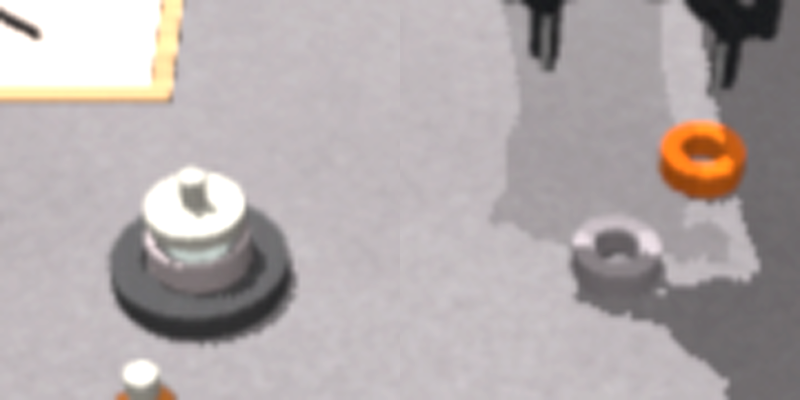

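Call:
move_arm --jaw '[0, 0, 0, 0, 0, 0, 0, 0, 0, 0]' --pt "0 0.0007 -0.02" --pt "0 0 -0.02" --pt "0 0 -0.02" --pt "0 0 -0.02" --pt "0 0 -0.02" --pt "0 0 -0.015" --pt "0 0 -0.01" --pt "0 0 -0.008" --pt "0 0 0" --pt "0 0 0" --yaw '[0, 0, 0, 0, 0, 0, 0, 0, 0, 0]' --force 25

```text
time: 36.63
ee_pos: [0.4465, 0.1195, 0.1742]
tcp_rot: [-180.0, 0.0, -179.9]
wrist_force: [-0.3, 0.2, -0.1]
opening: 0.0851
grasp_force: 0.0
```

Call:
move_arm --jaw '[1, 1, 1, 1, 1, 1, 1, 1, 1, 1]' --pt "0 0 0" --pt "0 0 0" --pt "0 0 0" --pt "0 0 0" --pt "0 0 0" --pt "0 0 0" --pt "0 0 0" --pt "0 0 0" --pt "0 0 0" --pt "0 0 0" --yaw '[0, 0, 0, 0, 0, 0, 0, 0, 0, 0]'

```text
time: 37.47
ee_pos: [0.4466, 0.1199, 0.175]
tcp_rot: [180.0, 0.1, -179.9]
wrist_force: [-1.0, -0.6, 5.9]
opening: 0.0531
grasp_force: 25.7
```

Call:
move_arm --jaw '[0, 0, 0, 0, 0, 0, 0, 0, 0, 0]' --pt "0 0 0" --pt "0 0 0" --pt "0 0 0" --pt "0 0 0" --pt "0 0 0" --pt "0 0 0" --pt "0 0 0" --pt "0 0 0" --pt "0 0 0" --pt "0 0 0" --yaw '[0, 0, 0, 0, 0, -0.11, -0.11, -0.11, -0.11, -0.11]'

```text
time: 38.3
ee_pos: [0.4463, 0.1197, 0.1738]
tcp_rot: [-180.0, -0.0, 148.3]
wrist_force: [0.3, 0.4, 0.1]
opening: 0.0854
grasp_force: 0.0
```

Call:
move_arm --jaw '[0, 0, 0, 0, 0, 0, 0, 0, 0, 0]' --pt "0 0 0" --pt "0 0 0" --pt "0 0 0" --pt "0 0 0" --pt "0 0 0" --pt "0 0 0" --pt "0 0 0" --pt "0 0 0" --pt "0 0 0" --pt "0 0 0" --yaw '[-0.11, -0.11, -0.11, -0.11, -0.11, -0.11, -0.11, -0.11, -0.11, -0.03]'

```text
time: 39.13
ee_pos: [0.4463, 0.1197, 0.1738]
tcp_rot: [-180.0, 0.0, 89.8]
wrist_force: [-0.2, -0.2, 0.1]
opening: 0.0855
grasp_force: 0.0
```

Call:
move_arm --jaw '[1, 1, 1, 1, 1, 1, 1, 1, 1, 1]' --pt "0 0 0" --pt "0 0 0" --pt "0 0 0" --pt "0 0 0" --pt "0 0 0" --pt "0 0 0" --pt "0 0 0" --pt "0 0 0" --pt "0 0 0" --pt "0 0 0" --yaw '[0, 0, 0, 0, 0, 0, 0, 0, 0, 0]' --force 60

```text
time: 39.97
ee_pos: [0.4464, 0.1198, 0.1745]
tcp_rot: [180.0, -0.0, 90.2]
wrist_force: [-3.0, -0.2, 6.4]
opening: 0.052
grasp_force: 62.4
```

Call:
move_arm --jaw '[1, 1, 1, 1, 1, 1, 1, 1, 1, 1]' --pt "0 0 0.004" --pt "0 0 0.01" --pt "0 0 0.015" --pt "0 0 0.02" --pt "0 0 0.02" --pt "0 0 0.02" --pt "0 0 0.02" --pt "0 0 0.015" --pt "0 0 0" --pt "0 0 0" --yaw '[0, 0, 0, 0, 0, 0, 0, 0, 0, 0]'

```text
time: 40.8
ee_pos: [0.4465, 0.1198, 0.2985]
tcp_rot: [179.9, -0.0, 90.2]
wrist_force: [-0.2, -0.6, -3.6]
opening: 0.0517
grasp_force: 63.1
```

Call:
move_arm --jaw '[1, 1, 1, 1, 1, 1, 1, 1, 1, 1]' --pt "0.0008 -0.0231 0" --pt "0.0008 -0.0231 0" --pt "0.0008 -0.0231 0" --pt "0.0008 -0.0231 0" --pt "0.0008 -0.0231 0" --pt "0.0008 -0.0231 0" --pt "0.0008 -0.0231 0" --pt "0.0008 -0.0231 0" --pt "0.0008 -0.0231 0" --pt "0.0008 -0.0231 0" --yaw '[0, 0, 0, 0, 0, 0, 0, 0, 0, 0]'

```text
time: 41.63
ee_pos: [0.4538, -0.1124, 0.2963]
tcp_rot: [-179.9, -0.0, 90.2]
wrist_force: [0.3, 0.6, -2.1]
opening: 0.052
grasp_force: 63.0
```

Call:
move_arm --jaw '[1, 1, 1, 1, 1, 1, 1, 1, 1, 1]' --pt "0 0 0" --pt "0 0 0" --pt "0 0 -0.01" --pt "0 0 -0.01" --pt "0 0 -0.01" --pt "0 0 -0.005" --pt "0 0 0" --pt "0 0 0" --pt "0 0 0" --pt "0 0 0" --yaw '[0, 0, 0, 0, 0, 0, 0, 0, 0, 0]'

```text
time: 42.47
ee_pos: [0.4545, -0.1112, 0.2634]
tcp_rot: [180.0, 0.0, 90.2]
wrist_force: [0.1, 0.2, -2.1]
opening: 0.0521
grasp_force: 63.0
```

```bash
python3 - <<'E'
from h import *
a=camera("scene");b=camera("top")
big=lambda im,x,y,w,h:cv2.convertScaleAbs(cv2.resize(im[y:y+h,x:x+w,::-1],(400,400),interpolation=2),alpha=1.2)
cv2.imwrite("pics/g7.png",np.hstack([big(a,180,130,90,90),big(b,320,205,90,90)]))
E
```

```text
(no output)
```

View pics/g7.png

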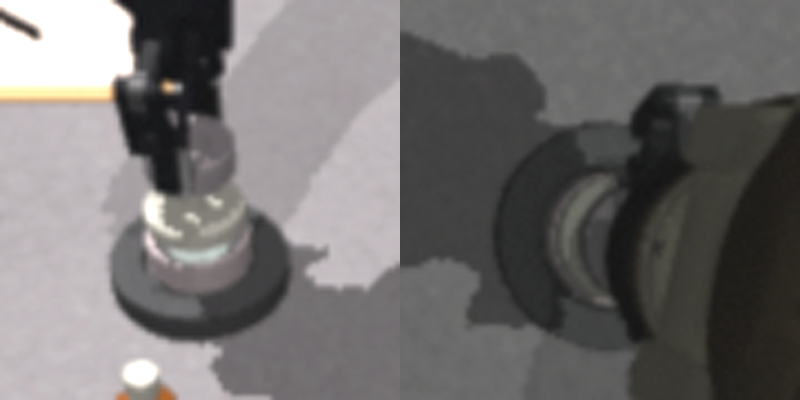

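Call:
move_arm --jaw '[1, 1, 1, 1, 1, 1, 1, 1]' --pt "0 0 -0.004" --pt "0 0 -0.004" --pt "0 0 -0.004" --pt "0 0 -0.004" --pt "0 0 -0.003" --pt "0 0 -0.003" --pt "0 0 0" --pt "0 0 0" --yaw '[0, 0, 0, 0, 0, 0, 0, 0]'

```text
time: 43.23
ee_pos: [0.4543, -0.1113, 0.2407]
tcp_rot: [-180.0, -0.0, 90.2]
wrist_force: [-0.2, -1.0, -1.1]
opening: 0.052
grasp_force: 63.0
```

Call:
move_arm --jaw '[1, 1, 1, 1, 1, 1]' --pt "0 0 -0.0015" --pt "0 0 -0.001" --pt "0 0 -0.001" --pt "0 0 -0.0008" --pt "0 0 0" --pt "0 0 0" --yaw '[0, 0, 0, 0, 0, 0]'

```text
time: 43.73
ee_pos: [0.4543, -0.1113, 0.2367]
tcp_rot: [180.0, 0.0, 90.2]
wrist_force: [-0.6, -0.0, -0.7]
opening: 0.0518
grasp_force: 63.1
```

Touching within a fraction of a millimetre; release, wait, and lift.

Call:
move_arm --jaw '[1, 1, 0, 0, 0, 0, 0, 0, 0, 0]' --pt "0 0 -0.0004" --pt "0 0 0" --pt "0 0 0" --pt "0 0 0" --pt "0 0 0" --pt "0 0 0" --pt "0 0 0" --pt "0 0 0" --pt "0 0 0" --pt "0 0 0" --yaw '[0, 0, 0, 0, 0, 0, 0, 0, 0, 0]'

```text
time: 44.57
ee_pos: [0.4543, -0.1113, 0.2362]
tcp_rot: [-180.0, 0.0, 90.2]
wrist_force: [-0.2, 0.6, 0.1]
opening: 0.0854
grasp_force: 0.0
```

Call:
move_arm --jaw '[0, 0, 0, 0, 0, 0, 0, 0, 0, 0]' --pt "0 0 0.006" --pt "0 0 0.012" --pt "0 0 0.02" --pt "0 0 0.02" --pt "0 0 0.02" --pt "0 0.02 0.005" --pt "0 0.03 0" --pt "0 0.03 0" --pt "0 0.03 0" --pt "0 0.03 0" --yaw '[0, 0, 0, 0, 0, 0, 0, 0, 0, 0]'

```text
time: 45.4
ee_pos: [0.4541, 0.03, 0.3207]
tcp_rot: [179.9, -0.0, 90.1]
wrist_force: [0.6, 0.5, -0.2]
opening: 0.0853
grasp_force: 0.0
```

Call:
move_arm --jaw '[0, 0, 0, 0, 0]' --pt "0 0.02 0" --pt "0 0 0" --pt "0 0 0" --pt "0 0 0" --pt "0 0 0" --yaw '[0, 0, 0, 0, 0]'

```text
time: 45.82
ee_pos: [0.4543, 0.048, 0.3197]
tcp_rot: [180.0, 0.0, 90.1]
wrist_force: [0.3, -0.3, 0.6]
opening: 0.0855
grasp_force: 0.0
```

```bash
python3 - <<'E'
from h import *
I={c:camera(c) for c in("scene","top")};G={c:grad(I[c]) for c in I}
print("weight",*rimfit("weight",np.r_[.4544,-.111,.062],G))
big=lambda im,x,y,w,h:cv2.convertScaleAbs(cv2.resize(im[y:y+h,x:x+w,::-1],(400,400),interpolation=2),alpha=1.2)
cv2.imwrite("pics/g8.png",np.hstack([big(I["scene"],180,130,90,90),big(I["top"],320,205,90,90)]))
E
```

```text
weight ([0.4542, -0.112, 0.061], np.float64(1.08)) ([0.4543, -0.1095, 0.062], np.float64(0.91)) ([0.4543, -0.1121, 0.062], np.float64(1.33))
```

View pics/g8.png

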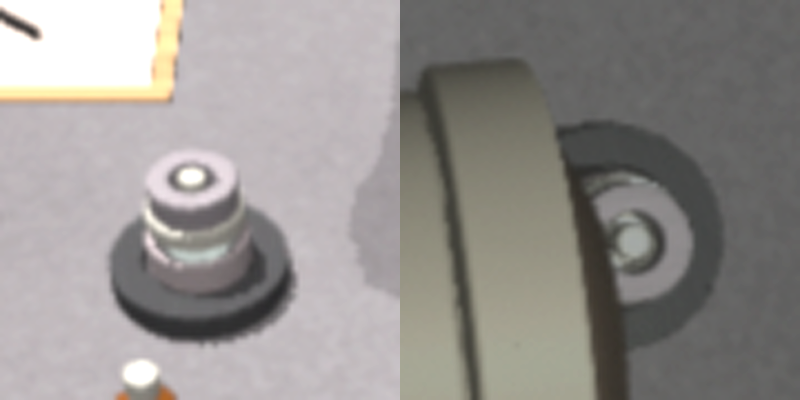

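The picture shows the whole stack upright, with the ring flat on the lid and the knob centred in its hole at crop pixel (190,178). I'm handing it in.

```bash
python3 -c "
from workcell import bot;print(bot.job_done())"
```

```text
the job is handed in; nothing more can be done
None
```

The covered dish is made up on the warming block (holder, deep dish, lid, ring weight, in that order), and I handed the job in at about 46 s. In the last pictures the stack was upright and seated with the arm clear; the hand-in call returned no verdict, and I made no final check of the flat dish, pot and bottle, though every move was planned clear of them.

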